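# Lid for the domino box

### The arm

A 6-joint arm with a two-finger parallel gripper is mounted at the origin on the work surface. World frame = base frame: x ahead of the robot, y to its left, z up, the work surface at z = 0. Lengths are in m, angles in rad, forces in N, time in s.
With the tool pointing down it reaches from about 0.375 to 0.975 m from the base axis. Payload 3.8 kg.
Tool frame: the origin (TCP) lies at the very end of the fingers, on their centre line; the grasp point (between the pads) lies 19 mm behind it (bot.pinch_z is the distance from the TCP to the grasp point, in m); x points along the fingers, y is the direction in which the jaws open and shut, and the axes are right-handed (so a half turn about x gives the same grasp; the last joint's range is limited). The gripper opens to 85 mm and grips with 20 to 120 N. Pads are 22 mm wide; open, the fingers measure 114 mm over their backs; the gripper's body (76 mm by 85 mm) begins 54 mm behind the grasp point. The pads swing forward as they close: fully open they stand 13 mm farther back than shut.
Start: joints at [1.232, 0.264, 1.604, -0, 1.274, -0.037], TCP at [0.201, 0.644, 0.231] pointing down, gripper open.
Joint ranges: [-2.63, 2.63], [-0.94, 2.18], [0.31, 2.57], [-1.31, 4.45], [0, 2.66], [-2.55, 2.55]. Speed limits (rad/s): [2.57, 2.57, 3.14, 3.14, 3.14, 3.14].

### API

Orientations are given as a rotation vector (axis times angle).
In Python, from workcell import monitor, imaging, finish_job, bot gives the robot as it stands.
- The arm moves only by the tool jog_arm, never from a script. Its argument "rows" is a list of rows, each a list of 7 numbers: the shift along the tool's x, y, z in m, then the turn, a rotation vector about the tool's x, y, z in rad, then the opening in per cent of the stroke, from 0 (shut) to 100 (fully open). A call has 1 to 20 rows; each row is the pose to reach, as a shift and turn from the pose measured when the call began, along the tool's axes at that moment; what a row does not reach only later rows make up. A row lasts 1/10 s, in which the tool goes at most 50 mm and 8.59 degrees, less where a joint would pass 70% of its speed; a pose out of reach is approached as far as the arm can. A call with a gripper value outside its range is refused whole. The fingers move at their own pace and stop on an object; "force" is the grip in N (left out, the last holds). Time passes only in rows, so rows that repeat a pose let the fingers close. It gives the time, the measured TCP pose, the force and the opening at its end, in the units of the state.
- monitor.read_state(): the state, without advancing time (a new reading comes with each control period).
- imaging.read_camera(name): name is "scene" or "top" or "wrist"; returns the picture (400x640x3 uint8, blue, green, red); there is no depth.
- imaging.camera_params(name): a dict with "fx", "fy", "cx", "cy" (pixels), "T" (4x4, takes a point from camera to world coordinates); the wrist camera has in their place "T_tool_cam" (4x4, takes a point from camera to tool coordinates, whose origin is the TCP and whose axes are the tool frame's). Camera axes: x right, y down, z forward; pixel columns grow to the right and rows downward; lengths in m; the calibration is good to about 2 mm. A picture is of the moment at which its call begins: read the wrist's pose just before it. camera_params takes no time and is no camera call.
- finish_job(): hands the job in, once; it reports no verdict.
The state is a dict: "time": time; "q": joint angles; "joint_vel": joint speeds; "joint_torque": joint torques, N m; "tool_pos": TCP position; "tcp_rot": TCP orientation; "wrist_force": force on the tool from outside, world axes, zero at the start; "torque": the same for the moment, N m; "width": opening from 0.0 (shut) to 1.0 (fully open).
Only numpy, scipy, OpenCV 4.12 (cv2) and the standard library are available. Lean on these libraries where they do the work, as an engineer would, in place of code of your own. Each camera call takes 0.05 s, during which the arm holds its last target. There are 200 camera calls.

### The job

Put the thin wooden lid on the domino box: draw it out over the front edge of the shelf so that you can pick it up by the overhanging end, then lay it crosswise on the open box and let go of it there. Take it again by its middle, turn it in line with the box and lower it, fingers in the two notches, all the way down onto its ledges inside the rim before you let go. Leave the tin, the marble dish, the bowl of jacks and the scoop where they are.

Things in the scene. Friction and masses are not known exactly. Their poses are not given: they have to be found in the camera images.
- lid: the loose lid: a flat slat of pale wood with a dark inlaid outline, 192 mm long, 58 wide, 3 thick, 20 to 30 g. Origin at its centre; x along its length, y across, z up; ends and faces alike. Starts flat in the shelf's middle bay, end to the front, with no room for fingers beside it. Pressed from above with the shut fingertips (5 to 15 N) it is dragged along, as they hold it better than the shelf does
- lid_end1 (a point): middle of one short end of the lid, 96 mm from its centre (the end nearer the robot at the start)
- lid_end2 (a point): middle of the other short end of the lid, 96 mm from its centre
- shelf: low fixed shelf of dark teak on the worktop: board 270 mm deep, 380 wide, 22 thick, top face 110 mm up, open below for 50 mm behind the front edge. Origin on the worktop under the middle of the front edge (nearer the robot); x from front to back, y along that edge. Two strips 8 mm high run front to back and bound a 66 mm wide middle bay, open at the front, in which the lid lies; 18 mm lip at the back
- box: open box of pale wood, fixed on the worktop: outside 215 x 81 x 60 mm high, walls 8, inside 199 x 65. Origin at the centre of its underside; y along its length, z up. A ledge 12 mm wide at each inner end, 54 mm up, carries the lid, its top then 3 mm below the rim. Mid-way in both long walls a finger notch, 40 mm wide, from the rim down to 26 mm up. Dominoes inside up to 26 mm
- tin: round metal tin with a screw-top lid, 76 mm across, 77 mm high, on the shelf beside the lid; a bystander. Origin at the centre of its underside
- dish: frosted glass dish with marbles, 88 mm across, 26 mm high, on the shelf beside the lid; a bystander. Origin at the centre of its underside
- bowl: steel bowl with jacks and a red ball, 100 mm across, 52 mm high with the ball, on the worktop behind the box; a bystander. Origin at the centre of its underside
- scoop: purple plastic scoop, 165 mm long, 46 mm wide, 30 mm high, lying on the worktop behind the box; a bystander. Origin on its underside near the middle of its length, x along it towards the blade
Not all that is in view belongs to the job. What is meant by the lid is not yellow, and is the smaller of those in its own colour.

How it is judged:
By the outcome, as a careful person would: the job done as asked, in the order asked, and still so for the second after the job is handed in, with the robot touching nothing.
It also fails if it takes over 72 s, if anything falls off the work surface, if the arm or the gripper's body presses on something with over 40 N, if the wrist force passes 120 N, or if a joint passes its speed limit or range.

## Working session

There is one attempt and no reset: what is moved stays moved. The work goes in short steps, Python scripts to look and compute and a tool call to move; the robot and the scene stay as the last step left them, time stands still between calls to the robot, and variables do not carry over. Pictures are saved under pics/ and viewed, about 8 in all and at most 12, crops included, and the job is handed in when it is done.

Besides the shell and the picture viewer there is one more tool, called after "Call:" by a JSON object that holds its "method" and its "body", one argument or row to a line. jog_arm: Moves the arm, as the interface text tells. Its arguments: {"type":"object","properties":{"rows":{"type":"array","items":{"type":"array","items":{"type":"number"}}},"force":{"type":"number"}},"required":["rows"]}

```bash
ls; mkdir -p pics; python3 - <<'E'
from workcell import monitor, imaging, bot
import cv2,numpy as np
print(monitor.read_state()); print(bot.pinch_z)
np.set_printoptions(precision=4,suppress=True)
for n in("scene","top"):
    im=imaging.read_camera(n); cv2.imwrite(f"pics/{n}0.png",im); print(imaging.camera_params(n))
print(imaging.camera_params("wrist"))
E
```

```text
pics
{'time': 0.0, 'q': array([ 1.23207336e+00,  2.64767867e-01,  1.60538468e+00, -3.31137056e-05,
        1.27367823e+00, -3.69151998e-02]), 'joint_vel': array([ 1.09630507e-03, -4.28380604e-05,  4.98806663e-04,  7.86913681e-04,
        3.95103731e-05, -7.74896740e-04]), 'joint_torque': array([ 2.85833943e-03, -5.15092993e+01, -3.67326558e+01,  2.45033033e-05,
        1.29904298e-02,  1.51988502e-05]), 'tool_pos': array([0.20042104, 0.643795  , 0.22994633]), 'tcp_rot': array([ 0.23514447,  1.5581731 , -0.23861855]), 'wrist_force': array([ 0.1656713 ,  0.56697324, -0.50596   ]), 'torque': array([0.02940458, 0.02865286, 0.00611416]), 'width': 0.9984317992362921}
0.0187
{'fx': 491.75258818153327, 'fy': 491.75258818153327, 'cx': 314.6266208514719, 'cy': 203.96362292966333, 'T': array([[ 0.7748,  0.5253, -0.3517,  0.9971],
       [ 0.6322, -0.6413,  0.4348, -0.7138],
       [ 0.0028, -0.5593, -0.829 ,  1.2104],
       [ 0.    ,  0.    ,  0.    ,  1.    ]])}
{'fx': 409.566677318828, 'fy': 409.566677318828, 'cx': 318.2263529342034, 'cy': 202.65189918085593, 'T': array([[ 0.014 , -0.9889,  0.1476,  0.3447],
       [-0.9998, -0.0159, -0.0113, -0.1241],
       [ 0.0136, -0.1475, -0.989 ,  1.2956],
       [ 0.    ,  0.    ,  0.    ,  1.    ]])}
{'fx': 318.7556736478095, 'fy': 318.7556736478095, 'cx': 320.0755901102634, 'cy': 192.95275097917843, 'T_tool_cam': array([[-0.0003, -0.3246,  0.9458, -0.1425],
       [ 1.    , -0.0012, -0.0001, -0.0014],
       [ 0.0012,  0.9458,  0.3246, -0.0839],
       [ 0.    ,  0.    ,  0.    ,  1.    ]])}
```

View pics/top0.png

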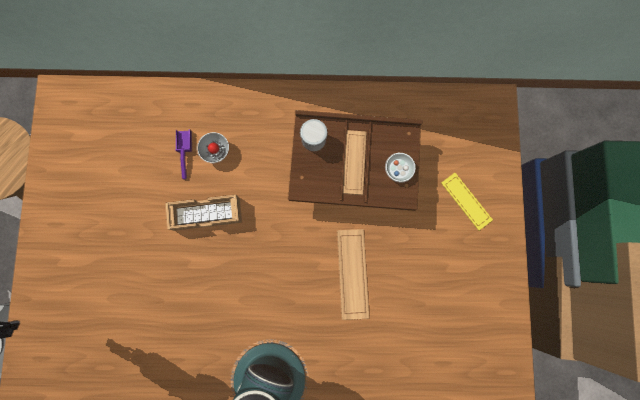

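View pics/scene0.png

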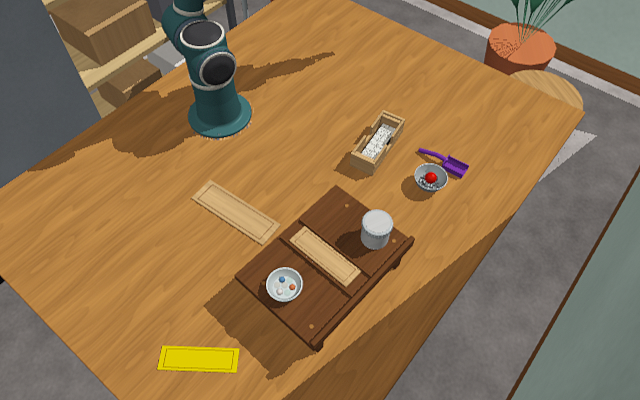

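The top view shows the lid in the bay at about (355,162), the shelf's front edge at row ~203, and the box at (203,212). The tin (314,134) and the dish (400,167) stand either side of the lid. The large pale slat at (352,274) and the yellow one are distractors.

```bash
cat > h.py <<'E'
from workcell import monitor, imaging, bot
import cv2,numpy as np
from scipy.spatial.transform import Rotation as R
np.set_printoptions(precision=4,suppress=True)
def ray(n,uv,z,st=None):
    p=imaging.camera_params(n)
    if n=="wrist":
        T=np.eye(4);T[:3,:3]=R.from_rotvec(st["tcp_rot"]).as_matrix();T[:3,3]=st["tool_pos"];T=T@p["T_tool_cam"]
    else: T=p["T"]
    uv=np.atleast_2d(uv).astype(float)
    d=np.c_[(uv[:,0]-p["cx"])/p["fx"],(uv[:,1]-p["cy"])/p["fy"],np.ones(len(uv))]@T[:3,:3].T
    return (T[:3,3]+d*((z-T[2,3])/d[:,2])[:,None])[:,:2]
def rect(pts):
    (c,s,a)=cv2.minAreaRect((pts*1000).astype(np.float32)); 
    b=cv2.boxPoints((c,s,a)); e=b[1]-b[0]; f=b[2]-b[1]; e=e if np.hypot(*e)>np.hypot(*f) else f
    return np.array(c)/1000,sorted(s),np.degrees(np.arctan2(e[1],e[0]))%180
def blob(m,seed):
    n,l,_,_=cv2.connectedComponentsWithStats(m.astype(np.uint8)); ys,xs=np.where(l==l[seed[1],seed[0]]); return np.c_[xs,ys]
E
python3 - <<'E'
from h import *
for n,s,z,bx in(("top",(355,175),.113,None),("scene",(325,256),.113,None)):
    im=cv2.imread(f"pics/{n}0.png"); hsv=cv2.cvtColor(im,cv2.COLOR_BGR2HSV)
    print(n,im[s[1],s[0]],hsv[s[1],s[0]])
    m=(hsv[...,2]>150); b=blob(m,s); print(len(b),rect(ray(n,b,z)))
im=cv2.imread("pics/top0.png");hsv=cv2.cvtColor(im,cv2.COLOR_BGR2HSV)
print("box px",hsv[200,200],hsv[226,200],"table",hsv[250,200], hsv[212,169])
for nm,uv,z in(("shelf corners",[(297,112),(420,123),(417,210),(289,200)],.11),("box rim",[(166,204),(236,196),(239,219),(169,229)],.06),("tin",[(314,132)],.077+.11),("dish",[(400,167)],.12),("bowl",[(213,148)],.04),("scoop",[(184,150)],.02)):
    print(nm,ray("top",uv,z))
big=lambda i:cv2.resize(i,None,fx=4,fy=4,interpolation=cv2.INTER_CUBIC)
cv2.imwrite("pics/crop1.png",np.vstack([big(im[185:240,150:255])[:, :420],big(cv2.imread("pics/scene0.png")[105:180,330:435])]))
E
```

```text
top [122 173 216] [ 16 111 216]
1211 (array([ 0.6465, -0.2437]), [57.861873626708984, 192.64645385742188], np.float32(176.75435))
scene [122 175 211] [ 18 108 211]
1571 (array([ 0.6476, -0.2424]), [58.60872268676758, 193.46194458007812], np.float32(176.67798))
box px [ 14 128 185] [ 14 110 121] table [ 14 142 174] [ 15 115 118]
shelf corners [[ 0.7979 -0.0696]
 [ 0.7702 -0.4422]
 [ 0.5046 -0.4273]
 [ 0.5282 -0.0521]]
box rim [[0.5176 0.3234]
 [0.5456 0.1127]
 [0.4753 0.1006]
 [0.4419 0.3092]]
tin [[ 0.7106 -0.1222]]
dish [[ 0.6304 -0.3772]]
bowl [[0.7009 0.1955]]
scoop [[0.6984 0.2926]]
```

View pics/crop1.png

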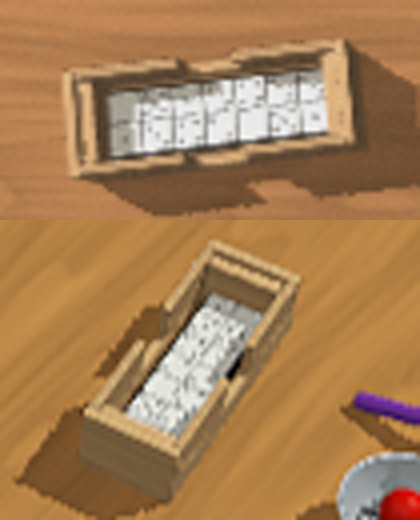

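Crop check: the box rim corners look right, with a notch mid-way in each long wall. The lid agrees between the two views (58 x 192 mm, centre (0.647,-0.243), -3.3°). The shelf front edge is at x≈0.516 in the bay.

```bash
cat >> h.py <<'E'
def go(pos,yaw_deg,st=None):
    """shift and turn (tool axes) to TCP pos, tool x down, jaw axis at yaw (either sense)"""
    st=st or monitor.read_state(); M=R.from_rotvec(st["tcp_rot"]).as_matrix()
    cy=np.degrees(np.arctan2(M[1,1],M[0,1]))
    print("t %.2f pos"%st["time"],st["tool_pos"],"jaw yaw %.2f q1 %.2f q6 %.2f"%(cy,st["q"][0],st["q"][5]),"F",st["wrist_force"],"w %.3f"%st["width"])
    for k in(0,180):
        a=np.radians(yaw_deg+k); y=np.array([np.cos(a),np.sin(a),0]); x=np.array([0,0,-1.]); T=np.c_[x,y,np.cross(x,y)]
        print("  yaw",yaw_deg+k,"shift",M.T@(np.array(pos)-st["tool_pos"]),"turn",R.from_matrix(M.T@T).as_rotvec())
E
python3 -c "
from h import *
go([.645,-.243,.17],86.5)"
```

```text
t 0.10 pos [0.2004 0.6439 0.23  ] jaw yaw 72.71 q1 1.23 q6 -0.04 F [ 0.5394  0.2832 -0.4031] w 1.002
  yaw 86.5 shift [ 0.0615 -0.7145  0.6881] turn [-0.2407 -0.0003  0.0021]
  yaw 266.5 shift [ 0.0615 -0.7145  0.6881] turn [2.9009 0.003  0.0005]
```

Call:
{"method": "jog_arm", "body": {
  "rows": [
    [0, -0.036, 0.034, 0.145, 0, 0, 0],
    [0, -0.072, 0.069, 0.29, 0, 0, 0],
    [0, -0.107, 0.103, 0.435, 0, 0, 0],
    [0, -0.143, 0.138, 0.58, 0, 0, 0],
    [0, -0.179, 0.172, 0.725, 0, 0, 0],
    [0, -0.214, 0.206, 0.87, 0, 0, 0],
    [0, -0.25, 0.241, 1.015, 0, 0, 0],
    [0, -0.286, 0.275, 1.16, 0, 0, 0],
    [0, -0.322, 0.31, 1.305, 0, 0, 0],
    [0, -0.357, 0.344, 1.45, 0, 0, 0],
    [0, -0.393, 0.378, 1.595, 0, 0, 0],
    [0, -0.429, 0.413, 1.74, 0, 0, 0],
    [0, -0.464, 0.447, 1.885, 0, 0, 0],
    [0, -0.5, 0.482, 2.03, 0, 0, 0],
    [0, -0.536, 0.516, 2.175, 0, 0, 0],
    [0, -0.572, 0.55, 2.32, 0, 0, 0],
    [0, -0.607, 0.585, 2.465, 0, 0, 0],
    [0, -0.643, 0.619, 2.61, 0, 0, 0],
    [0, -0.679, 0.654, 2.755, 0, 0, 0],
    [0, -0.7145, 0.688, 2.9, 0, 0, 0]
  ],
  "force": 60
}}

```text
time: 2.1
tool_pos: [0.6452, -0.2447, 0.2307]
tcp_rot: [-2.187, 0.074, 2.19]
wrist_force: [-0.0, -0.0, 0.4]
width: 0.0
```

```bash
python3 -c "
from h import *
go([.645,-.243,.14],266.5)
st=monitor.read_state(); im=imaging.read_camera('wrist'); cv2.imwrite('pics/w1.png',im)"
```

```text
t 2.10 pos [ 0.6452 -0.2447  0.2307] jaw yaw -93.81 q1 -0.40 q6 1.24 F [-0.0311 -0.026   0.3698] w 0.000
  yaw 266.5 shift [ 0.0907 -0.0019  0.0002] turn [-0.0054  0.0015 -0.0015]
  yaw 446.5 shift [ 0.0907 -0.0019  0.0002] turn [ 3.1361 -0.0023 -0.0024]
```

View pics/w1.png

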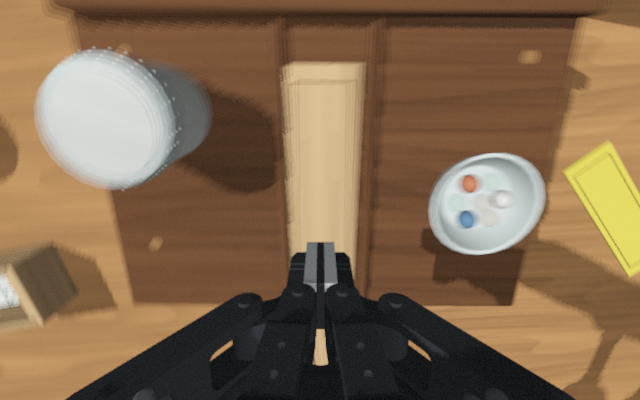

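The wrist view shows the shut fingertips (320,250) centred over the lid (columns 285–365). The bay is clear.

Call:
{"method": "jog_arm", "body": {
  "rows": [
    [0.045, -0.002, 0, -0.005, 0, 0, 0],
    [0.09, -0.002, 0, -0.005, 0, 0, 0],
    [0.108, -0.002, 0, -0.005, 0, 0, 0],
    [0.112, -0.002, 0, -0.005, 0, 0, 0],
    [0.115, -0.002, 0, -0.005, 0, 0, 0],
    [0.116, -0.002, 0, -0.005, 0, 0, 0],
    [0.116, -0.002, 0, -0.005, 0, 0, 0]
  ]
}}

```text
time: 2.85
tool_pos: [0.6492, -0.2512, 0.1158]
tcp_rot: [-2.194, 0.086, 2.185]
wrist_force: [0.5, 0.1, -0.3]
width: -0.001
```

```bash
python3 -c "
from h import *
go([.647,-.243,.112],266.5)"
```

```text
t 2.85 pos [ 0.6492 -0.2512  0.1158] jaw yaw -94.00 q1 -0.40 q6 1.24 F [ 0.4856  0.0642 -0.284 ] w -0.001
  yaw 266.5 shift [ 0.0037 -0.0081  0.0028] turn [-0.0087 -0.0044 -0.0082]
  yaw 446.5 shift [ 0.0037 -0.0081  0.0028] turn [ 3.1329 -0.0129  0.0068]
```

Call:
{"method": "jog_arm", "body": {
  "rows": [
    [0.0, -0.008, 0.003, -0.009, -0.004, -0.008, 0],
    [0.002, -0.008, 0.003, -0.009, -0.004, -0.008, 0],
    [0.003, -0.008, 0.003, -0.009, -0.004, -0.008, 0],
    [0.004, -0.008, 0.003, -0.009, -0.004, -0.008, 0],
    [0.004, -0.008, 0.003, -0.009, -0.004, -0.008, 0]
  ]
}}

```text
time: 3.35
tool_pos: [0.6471, -0.2428, 0.1131]
tcp_rot: [-2.192, 0.067, 2.19]
wrist_force: [-1.7, 1.4, 6.0]
width: 0.001
```

Call:
{"method": "jog_arm", "body": {
  "rows": [
    [0.001, 0, 0, 0, 0, 0, 0],
    [0.001, 0, 0, 0, 0, 0, 0],
    [0.001, 0, 0.005, 0, 0, 0, 0],
    [0.001, 0, 0.01, 0, 0, 0, 0],
    [0.001, 0, 0.015, 0, 0, 0, 0],
    [0.001, 0, 0.02, 0, 0, 0, 0],
    [0.001, 0, 0.02, 0, 0, 0, 0]
  ]
}}

```text
time: 4.05
tool_pos: [0.6271, -0.242, 0.1131]
tcp_rot: [-2.194, 0.068, 2.188]
wrist_force: [1.3, 0.1, 6.4]
width: -0.001
```

```bash
cat >> h.py <<'E'
def lidpose(seed,z,save=None,n="top"):
    im=imaging.read_camera(n); hsv=cv2.cvtColor(im,cv2.COLOR_BGR2HSV)
    if save: cv2.imwrite(save,im)
    return rect(ray(n,blob(hsv[...,2]>150,seed),z))
E
python3 -c "
from h import *
go([.550,-.237,.112],266.5)
im=imaging.read_camera('scene');cv2.imwrite('pics/s1.png',cv2.resize(im[170:320,180:420],None,fx=3,fy=3))"
```

```text
t 4.05 pos [ 0.6271 -0.242   0.1131] jaw yaw -93.49 q1 -0.41 q6 1.23 F [1.309  0.1407 6.3872] w -0.001
  yaw 266.5 shift [ 0.0009 -0.0003  0.0773] turn [ 0.0002 -0.0026 -0.0008]
  yaw 446.5 shift [ 0.0009 -0.0003  0.0773] turn [-3.1414  0.0012 -0.0041]
```

View pics/s1.png

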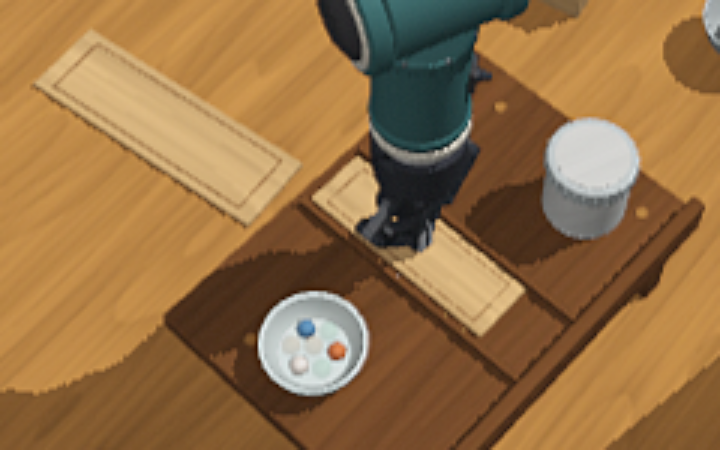

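The scene view shows the lid dragged along under the tips, with its rear end clear of the back lip. I'll continue.

Call:
{"method": "jog_arm", "body": {
  "rows": [
    [0.001, 0, 0.008, 0, 0, 0, 0],
    [0.001, 0, 0.018, 0, 0, 0, 0],
    [0.001, 0, 0.028, 0, 0, 0, 0],
    [0.001, 0, 0.038, 0, 0, 0, 0],
    [0.001, 0, 0.048, 0, 0, 0, 0],
    [0.001, 0, 0.058, 0, 0, 0, 0],
    [0.001, 0, 0.068, 0, 0, 0, 0],
    [0.001, 0, 0.077, 0, 0, 0, 0],
    [0.001, 0, 0.077, 0, 0, 0, 0]
  ]
}}

```text
time: 5.0
tool_pos: [0.5497, -0.2376, 0.113]
tcp_rot: [-2.195, 0.069, 2.187]
wrist_force: [-0.4, 0.4, 7.8]
width: -0.001
```

Call:
{"method": "jog_arm", "body": {
  "rows": [
    [-0.02, 0, 0, 0, 0, 0, 0],
    [-0.05, 0, 0, 0, 0, 0, 50],
    [-0.06, 0, 0.04, 0, 0, 0, 100],
    [-0.06, 0, 0.068, 0, 0, 0, 100],
    [-0.06, 0, 0.068, 0, 0, 0, 100],
    [-0.06, 0, 0.068, 0, 0, 0, 100]
  ]
}}

```text
time: 5.6
tool_pos: [0.4799, -0.2329, 0.1717]
tcp_rot: [-2.192, 0.069, 2.189]
wrist_force: [1.1, -0.1, 0.0]
width: 0.848
```

```bash
python3 -c "
from h import *
print(lidpose((312,248),.113,'pics/s2.png','scene'))
go([.484,-.233,.09],266.5)
st=monitor.read_state(); im=imaging.read_camera('wrist'); cv2.imwrite('pics/w2.png',im)
im=cv2.imread('pics/s2.png');cv2.imwrite('pics/c2.png',np.vstack([cv2.resize(im[170:320,180:420],(640,400)),cv2.imread('pics/w2.png')]))"
```

```text
(array([ 0.4489, -0.0225]), [1199.0087890625, 1535.6995849609375], np.float32(92.28214))
t 5.65 pos [ 0.4809 -0.2331  0.1719] jaw yaw -93.53 q1 -0.50 q6 1.13 F [-0.6847 -0.3561  0.1465] w 0.930
  yaw 266.5 shift [ 0.0819 -0.0004 -0.0029] turn [-0.0006 -0.0021 -0.0009]
  yaw 446.5 shift [ 0.0819 -0.0004 -0.0029] turn [ 3.141  -0.0014  0.0033]
```

View pics/c2.png

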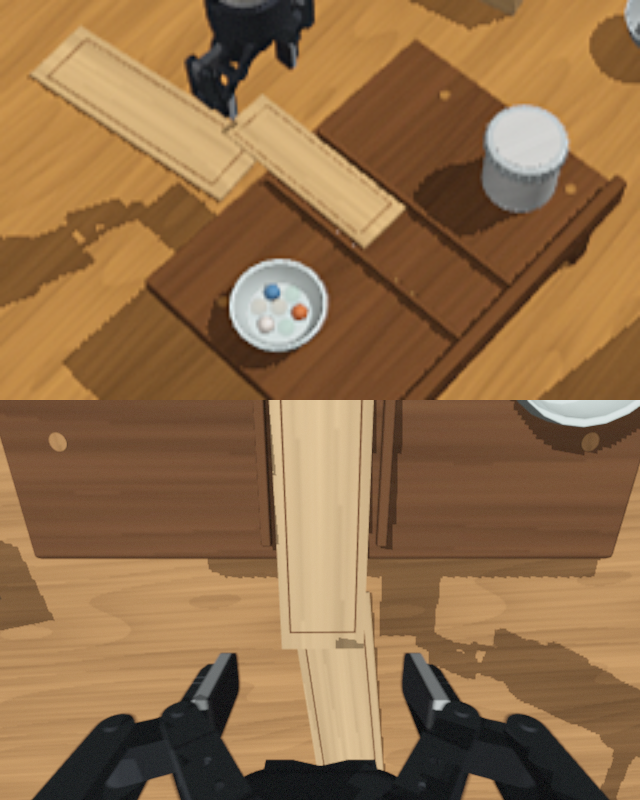

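The lid overhangs the shelf edge: its front end is at wrist row ~248, columns 281–366, and the shelf edge is at row ~157. The big decoy lies below on the worktop.

```bash
python3 -c "
from h import *
st=monitor.read_state()
print(ray('wrist',[(281,248),(366,248),(323,100)],.113,st)); print(ray('wrist',[(323,157)],.11,st))
go([.486,-.233,.09],266.5)"
```

```text
[[ 0.456  -0.2051]
 [ 0.4522 -0.2654]
 [ 0.555  -0.2409]]
[[ 0.5191 -0.2388]]
t 5.70 pos [ 0.4815 -0.2332  0.1721] jaw yaw -93.51 q1 -0.50 q6 1.13 F [ 0.4946 -0.2834 -0.1777] w 0.994
  yaw 266.5 shift [ 0.0821 -0.0006 -0.0043] turn [-0.0002 -0.0024 -0.001 ]
  yaw 446.5 shift [ 0.0821 -0.0006 -0.0043] turn [ 3.1414 -0.0016  0.0038]
```

Call:
{"method": "jog_arm", "body": {
  "rows": [
    [0.03, 0.0035, -0.0025, 0, 0, 0, 100],
    [0.06, 0.0035, -0.0025, 0, 0, 0, 100],
    [0.083, 0.0035, -0.0025, 0, 0, 0, 100],
    [0.083, 0.0035, -0.0025, 0, 0, 0, 100],
    [0.083, 0.0035, -0.0025, 0, 0, 0, 60],
    [0.083, 0.0035, -0.0025, 0, 0, 0, 50],
    [0.083, 0.0035, -0.0025, 0, 0, 0, 50],
    [0.083, 0.0035, -0.0025, 0, 0, 0, 50],
    [0.083, 0.0035, -0.0025, 0, 0, 0, 50]
  ],
  "force": 40
}}

```text
time: 6.6
tool_pos: [0.4853, -0.2376, 0.0906]
tcp_rot: [-2.198, 0.07, 2.185]
wrist_force: [1.8, -0.5, 1.3]
width: 0.663
```

```bash
python3 -c "
from h import *
go([.486,-.233,.2],266.5)"
```

```text
t 6.60 pos [ 0.4853 -0.2376  0.0906] jaw yaw -93.52 q1 -0.50 q6 1.13 F [ 1.7897 -0.5202  1.3228] w 0.663
  yaw 266.5 shift [-0.1094 -0.0044 -0.0011] turn [-0.0003 -0.0057 -0.0024]
  yaw 446.5 shift [-0.1094 -0.0044 -0.0011] turn [ 3.1412 -0.0037  0.0089]
```

Call:
{"method": "jog_arm", "body": {
  "rows": [
    [-0.01, 0, 0, 0, 0, 0, 50],
    [-0.03, 0, 0, 0, 0, 0, 50],
    [-0.06, 0, 0, 0, 0, 0, 50],
    [-0.09, 0, 0, 0, 0, 0, 50],
    [-0.11, 0, 0, 0, 0, 0, 50],
    [-0.11, 0, 0, 0, 0, 0, 50]
  ]
}}

```text
time: 7.2
tool_pos: [0.4868, -0.2386, 0.2052]
tcp_rot: [-2.207, 0.074, 2.18]
wrist_force: [0.7, 0.6, -0.1]
width: 0.662
```

```bash
python3 -c "
from h import *
im=imaging.read_camera('scene');im2=imaging.read_camera('wrist');cv2.imwrite('pics/c3.png',np.vstack([cv2.resize(im[100:300,180:500],(480,300)),cv2.resize(im2,(480,300))]))
go([.43,.2,.2],-81.7)"
```

```text
t 7.30 pos [ 0.4846 -0.2373  0.201 ] jaw yaw -93.52 q1 -0.50 q6 1.13 F [ 0.3156  0.1041 -0.6517] w 0.662
  yaw -81.7 shift [-0.0007 -0.4332  0.0813] turn [-0.2063 -0.006  -0.0034]
  yaw 98.3 shift [-0.0007 -0.4332  0.0813] turn [ 2.9353 -0.005   0.0089]
```

View pics/c3.png

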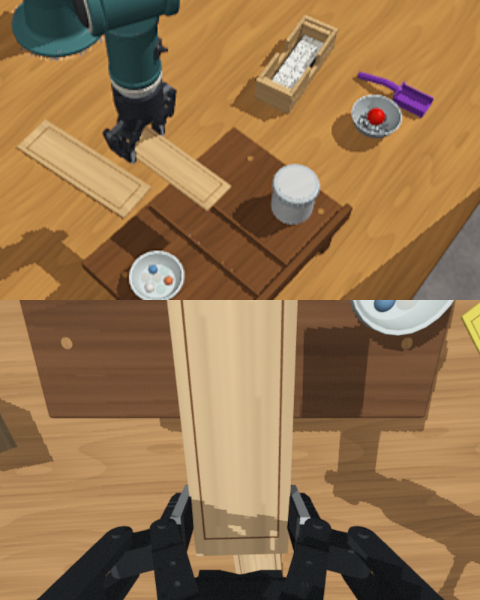

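The lid is held by its end, squarely between the pads and about level. On to the box.

Call:
{"method": "jog_arm", "body": {
  "rows": [
    [0, -0.03, 0.006, -0.015, 0, 0, 50],
    [0, -0.07, 0.013, -0.033, 0, 0, 50],
    [0, -0.11, 0.021, -0.052, 0, 0, 50],
    [0, -0.15, 0.028, -0.072, 0, 0, 50],
    [0, -0.19, 0.036, -0.09, 0, 0, 50],
    [0, -0.23, 0.043, -0.11, 0, 0, 50],
    [0, -0.27, 0.051, -0.13, 0, 0, 50],
    [0, -0.31, 0.058, -0.148, 0, 0, 50],
    [0, -0.35, 0.066, -0.167, 0, 0, 50],
    [0, -0.39, 0.073, -0.186, 0, 0, 50],
    [0, -0.42, 0.079, -0.2, 0, 0, 50],
    [0, -0.433, 0.081, -0.206, 0, 0, 50],
    [0, -0.433, 0.081, -0.206, 0, 0, 50],
    [0, -0.433, 0.081, -0.206, 0, 0, 50]
  ]
}}

```text
time: 8.7
tool_pos: [0.4298, 0.1989, 0.1982]
tcp_rot: [2.148, 0.15, -2.14]
wrist_force: [0.1, 0.8, 0.1]
width: 0.662
```

```bash
python3 -c "
from h import *
go([.43,.202,.06],-81.7)
im=imaging.read_camera('scene');im2=imaging.read_camera('wrist');cv2.imwrite('pics/c4.png',np.vstack([cv2.resize(im[70:220,250:490],(480,300)),cv2.resize(im2,(480,300))]))
"
```

```text
t 8.70 pos [0.4298 0.1989 0.1982] jaw yaw -81.70 q1 0.39 q6 1.81 F [0.1195 0.7745 0.1128] w 0.662
  yaw -81.7 shift [ 0.1382 -0.0038 -0.0002] turn [ 0.0001 -0.0036 -0.0054]
  yaw 98.3 shift [ 0.1382 -0.0038 -0.0002] turn [-3.1415  0.0084 -0.0057]
```

View pics/c4.png

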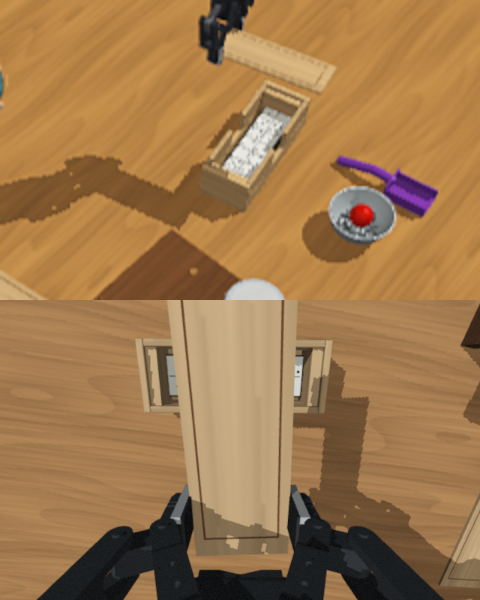

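The wrist view shows the box rim either side of the held lid. Rim corners, at full resolution, are about (181,53), (195,149), (444,53) and (435,148), square to the lid.

```bash
python3 -c "
from h import *
st=monitor.read_state()
p=ray('wrist',[(181,53),(195,149),(435,148),(444,53)],.06,st);print(p,p.mean(0),rect(p))
im=imaging.read_camera('wrist')
cv2.imwrite('pics/c5.png',np.hstack([cv2.resize(im[30:170,160:260],None,fx=4,fy=4,interpolation=2),cv2.resize(im[30:170,370:470],None,fx=4,fy=4,interpolation=2)]))
"
```

```text
[[0.5205 0.3235]
 [0.443  0.3109]
 [0.4739 0.0995]
 [0.5508 0.1121]] [0.497  0.2115] (array([0.4972, 0.2115]), [78.479736328125, 214.93002319335938], np.float32(98.32609))
```

View pics/c5.png

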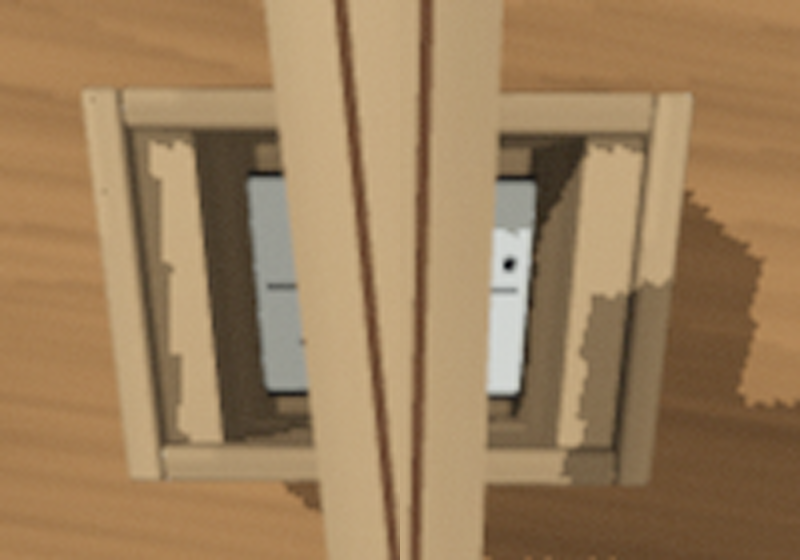

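Call:
{"method": "jog_arm", "body": {
  "rows": [
    [0.03, -0.003, -0.002, 0, 0, 0, 50],
    [0.07, -0.003, -0.002, 0, 0, 0, 50],
    [0.11, -0.003, -0.002, 0, 0, 0, 50],
    [0.135, -0.003, -0.002, 0, 0, 0, 50],
    [0.146, -0.003, -0.002, 0, 0, 0, 50],
    [0.15, -0.003, -0.002, 0, 0, 0, 50],
    [0.153, -0.003, -0.002, 0, 0, 0, 50],
    [0.153, -0.003, -0.002, 0, 0, 0, 50]
  ]
}}

```text
time: 9.65
tool_pos: [0.4341, 0.2014, 0.0471]
tcp_rot: [2.154, 0.149, -2.138]
wrist_force: [-0.4, 0.5, -0.3]
width: 0.663
```

```bash
python3 -c "
from h import *
go([.432,.202,.0405],-81.7)"
```

```text
t 9.65 pos [0.4341 0.2014 0.0471] jaw yaw -81.84 q1 0.39 q6 1.82 F [-0.3614  0.5443 -0.267 ] w 0.663
  yaw -81.7 shift [ 0.0066 -0.0009  0.002 ] turn [-0.0024 -0.0073 -0.0041]
  yaw 98.3 shift [ 0.0066 -0.0009  0.002 ] turn [ 3.1391 -0.0064  0.0115]
```

Call:
{"method": "jog_arm", "body": {
  "rows": [
    [0.002, -0.001, 0.001, -0.002, -0.007, -0.004, 50],
    [0.004, -0.001, 0.001, -0.002, -0.007, -0.004, 50],
    [0.005, -0.001, 0.001, -0.002, -0.007, -0.004, 50],
    [0.006, -0.001, 0.001, -0.002, -0.007, -0.004, 50],
    [0.006, -0.001, 0.001, -0.002, -0.007, -0.004, 50]
  ]
}}

```text
time: 10.15
tool_pos: [0.433, 0.2023, 0.0412]
tcp_rot: [2.147, 0.155, -2.146]
wrist_force: [-0.3, -0.2, 0.2]
width: 0.662
```

Call:
{"method": "jog_arm", "body": {
  "rows": [
    [0.0005, 0, 0, 0, 0, 0, 50],
    [0.001, 0, 0, 0, 0, 0, 50],
    [0.0015, 0, 0, 0, 0, 0, 50],
    [0.0015, 0, 0, 0, 0, 0, 50]
  ]
}}

```text
time: 10.55
tool_pos: [0.4331, 0.2023, 0.0402]
tcp_rot: [2.147, 0.155, -2.146]
wrist_force: [-3.3, -1.5, 6.5]
width: 0.658
```

```bash
python3 -c "
from h import *
go([.432,.202,.0405],-81.7)
im=imaging.read_camera('scene');cv2.imwrite('pics/c6.png',cv2.resize(im[90:190,320:460],None,fx=5,fy=5,interpolation=2))"
```

```text
t 10.55 pos [0.4331 0.2023 0.0402] jaw yaw -81.71 q1 0.39 q6 1.81 F [-3.3359 -1.4995  6.5003] w 0.658
  yaw -81.7 shift [-0.0003  0.0002  0.0011] turn [-0.0002 -0.0004 -0.0001]
  yaw 98.3 shift [-0.0003  0.0002  0.0011] turn [ 3.1413 -0.0002  0.0007]
```

View pics/c6.png

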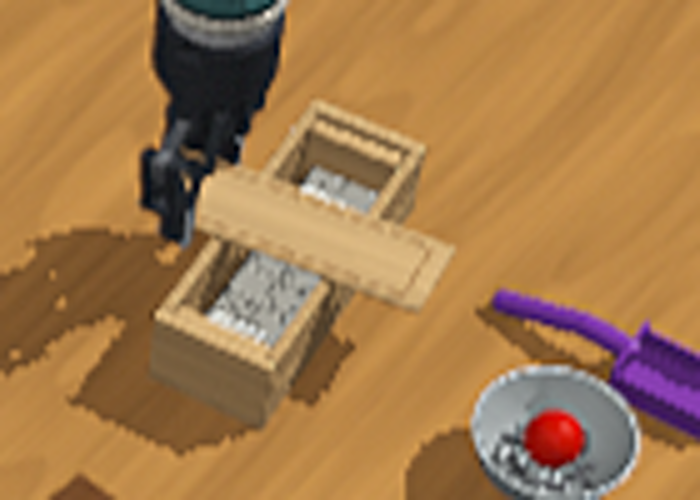

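Lid rests crosswise on the rims (contact 6.5 N, seen bridging the box). Letting go.

Call:
{"method": "jog_arm", "body": {
  "rows": [
    [0, 0, 0, 0, 0, 0, 75],
    [0, 0, 0, 0, 0, 0, 100],
    [0, 0, 0, 0, 0, 0, 100],
    [0, 0, 0, 0, 0, 0, 100],
    [-0.02, 0, 0, 0, 0, 0, 100],
    [-0.06, 0, 0, 0, 0, 0, 100],
    [-0.1, 0, 0, 0, 0, 0, 100],
    [-0.14, 0, 0, 0, 0, 0, 100],
    [-0.14, 0, 0, 0, 0, 0, 100],
    [-0.14, 0, 0, 0, 0, 0, 100]
  ]
}}

```text
time: 11.6
tool_pos: [0.4339, 0.2027, 0.1816]
tcp_rot: [2.15, 0.156, -2.143]
wrist_force: [0.4, -0.0, -0.1]
width: 0.999
```

```bash
cat >> h.py <<'E'
def proj(n,P,st=None):
    p=imaging.camera_params(n)
    if n=="wrist":
        T=np.eye(4);T[:3,:3]=R.from_rotvec(st["tcp_rot"]).as_matrix();T[:3,3]=st["tool_pos"];T=T@p["T_tool_cam"]
    else: T=p["T"]
    c=(np.atleast_2d(P)-T[:3,3])@T[:3,:3]
    return np.c_[c[:,0]/c[:,2]*p["fx"]+p["cx"],c[:,1]/c[:,2]*p["fy"]+p["cy"]]
def profile(n,im,st,c,ang,off,z,s):
    u=np.array([np.cos(np.radians(ang)),np.sin(np.radians(ang))]);v=np.array([-u[1],u[0]])
    P=np.c_[c+s[:,None]*u+off*v,np.full(len(s),z)]; q=proj(n,P,st).astype(np.float32)
    return cv2.remap(cv2.cvtColor(im,cv2.COLOR_BGR2HSV),q[:,0],q[:,1],cv2.INTER_LINEAR)
E
python3 -c "
from h import *
st=monitor.read_state();go([.496,.2115,.1],-81.7,st)
imw=imaging.read_camera('wrist');cv2.imwrite('pics/w7.png',imw);c=np.array([.496,.2115]);s=np.arange(-.12,.121,.004)
ims=imaging.read_camera('scene');imt=imaging.read_camera('top');cv2.imwrite('pics/s7.png',ims);cv2.imwrite('pics/t7.png',imt)
for n,im in(('wrist',imw),('scene',ims),('top',imt)):
  for off in (-.02,0,.02):
    h=profile(n,im,st,c,8.3,off,.063,s)[:,0,1]; print(n,off); print(' '.join(map(str,h)))
  print('across'); 
"

```

```text
t 11.60 pos [0.4339 0.2027 0.1816] jaw yaw -81.71 q1 0.39 q6 1.81 F [ 0.3695 -0.0233 -0.1413] w 0.999
  yaw -81.7 shift [ 0.0818  0.0003 -0.0624] turn [-0.0003 -0.0035  0.0006]
  yaw 98.3 shift [ 0.0818  0.0003 -0.0624] turn [3.1413 0.001  0.0055]
wrist -0.02
128 128 129 128 130 137 128 89 89 89 88 89 89 89 89 90 90 90 89 90 88 89 88 91 90 89 89 89 90 90 90 91 92 94 96 96 96 98 103 105 107 112 116 115 116 115 110 106 104 100 0 0 0 0 0 0 0 0 0 0 0
wrist 0
129 127 127 129 130 130 115 88 88 93 88 90 89 89 87 88 88 88 88 88 89 90 89 89 88 88 87 88 88 88 88 88 88 88 87 88 88 89 88 88 89 90 89 89 89 91 89 89 88 88 0 0 0 0 0 0 0 0 0 0 0
wrist 0.02
127 129 128 129 126 129 105 91 90 102 98 98 96 95 91 90 92 91 90 90 88 88 88 88 87 88 89 88 90 88 89 89 88 89 89 91 88 88 89 90 89 87 88 91 89 89 89 89 90 89 0 0 0 0 0 0 0 0 0 0 0
across
scene -0.02
157 158 157 155 158 158 163 134 105 106 115 124 116 110 111 116 118 116 112 107 115 117 114 112 114 117 120 116 113 117 121 121 114 114 119 120 115 110 115 119 118 114 108 116 118 113 110 111 115 114 114 110 116 109 111 120 155 156 157 156 157
scene 0

[... 542 characters left out ...]
8 110 106 106 112 112 109 109 110 108 102 97 89 82 77 80 84 100 98 111 113 112 114 116 114 114 115 113 112 113 112 112 114 114 113 111 111 114 113 113 114 110 111 112 112 114 112 110 112 132 143 144 141 142 141
top 0
143 140 141 143 142 141 136 106 106 105 112 104 104 103 102 104 104 72 81 75 44 32 22 9 22 60 102 103 104 105 104 103 104 104 104 106 105 104 105 104 105 103 106 103 104 105 104 104 104 103 104 110 103 100 109 134 141 141 142 142 141
top 0.02
141 143 140 142 139 142 134 108 106 108 114 107 107 109 110 102 67 81 76 72 44 27 25 46 76 92 101 104 106 105 104 104 105 105 105 105 106 105 106 104 105 104 104 104 103 104 105 105 104 104 104 110 102 102 115 137 142 142 142 141 142
across
```

Call:
{"method": "jog_arm", "body": {
  "rows": [
    [0, 0, -0.03, 0, 0, 0, 100],
    [0, 0, -0.065, 0, 0, 0, 100],
    [0.03, 0, -0.065, 0, 0, 0, 100],
    [0.07, 0, -0.065, 0, 0, 0, 100],
    [0.1, 0, -0.065, 0, 0, 0, 100],
    [0.1, 0, -0.065, 0, 0, 0, 100]
  ]
}}

```text
time: 12.35
tool_pos: [0.49, 0.2088, 0.0713]
tcp_rot: [2.127, 0.15, -2.161]
wrist_force: [-0.4, -1.1, -0.0]
width: 1.002
```

```bash
python3 -c "
from h import *
go([.498,.212,.041],-81.7)"
```

```text
t 12.35 pos [0.49   0.2088 0.0713] jaw yaw -81.72 q1 0.36 q6 1.78 F [-0.3761 -1.1418 -0.0128] w 1.002
  yaw -81.7 shift [ 0.0302 -0.0021 -0.0089] turn [-0.0004  0.0165 -0.0039]
  yaw 98.3 shift [ 0.0302 -0.0021 -0.0089] turn [ 3.1411 -0.0061 -0.0259]
```

Call:
{"method": "jog_arm", "body": {
  "rows": [
    [0.005, -0.002, -0.009, 0, 0.0165, -0.004, 100],
    [0.02, -0.002, -0.009, 0, 0.0165, -0.004, 100],
    [0.03, -0.002, -0.009, 0, 0.0165, -0.004, 100],
    [0.03, -0.002, -0.009, 0, 0.0165, -0.004, 100],
    [0.03, -0.002, -0.009, 0, 0.0165, -0.004, 100]
  ]
}}

```text
time: 12.85
tool_pos: [0.4982, 0.212, 0.0414]
tcp_rot: [2.147, 0.156, -2.146]
wrist_force: [-0.4, 0.7, 0.7]
width: 1.001
```

```bash
python3 -c "
from h import *
go([.498,.212,.041],-81.7)"
```

```text
t 12.85 pos [0.4982 0.212  0.0414] jaw yaw -81.72 q1 0.36 q6 1.78 F [-0.4044  0.6694  0.663 ] w 1.001
  yaw -81.7 shift [ 0.0004 -0.0001  0.0002] turn [-0.0004 -0.0002  0.0002]
  yaw 98.3 shift [ 0.0004 -0.0001  0.0002] turn [3.1412 0.0003 0.0003]
```

Close on the middle, then lift.

Call:
{"method": "jog_arm", "body": {
  "rows": [
    [0, 0, 0, 0, 0, 0, 75],
    [0, 0, 0, 0, 0, 0, 50],
    [0, 0, 0, 0, 0, 0, 50],
    [0, 0, 0, 0, 0, 0, 50],
    [0, 0, 0, 0, 0, 0, 50],
    [-0.005, 0, 0, 0, 0, 0, 50],
    [-0.02, 0, 0, 0, 0, 0, 50],
    [-0.05, 0, 0, 0, 0, 0, 50],
    [-0.08, 0, 0, 0, 0, 0, 50],
    [-0.08, 0, 0, 0, 0, 0, 50],
    [-0.08, 0, 0, 0, 0, 0, 50]
  ],
  "force": 40
}}

```text
time: 13.95
tool_pos: [0.4993, 0.2124, 0.1233]
tcp_rot: [2.151, 0.157, -2.143]
wrist_force: [0.6, -0.6, -0.8]
width: 0.663
```

```bash
python3 -c "
from h import *
go([.496,.2115,.12],8.3)"
```

```text
t 13.95 pos [0.4993 0.2124 0.1233] jaw yaw -81.72 q1 0.36 q6 1.78 F [ 0.5658 -0.6048 -0.8335] w 0.663
  yaw 8.3 shift [0.0033 0.0004 0.0034] turn [-1.5711 -0.0035 -0.0021]
  yaw 188.3 shift [0.0033 0.0004 0.0034] turn [ 1.5704 -0.0021  0.0035]
```

Call:
{"method": "jog_arm", "body": {
  "rows": [
    [0, 0, 0, -0.13, 0, 0, 50],
    [0, 0, 0, -0.26, 0, 0, 50],
    [0, 0, 0, -0.39, 0, 0, 50],
    [0, 0, 0, -0.52, 0, 0, 50],
    [0, 0, 0, -0.65, 0, 0, 50],
    [0, 0, 0, -0.78, 0, 0, 50],
    [0, 0, 0, -0.91, 0, 0, 50],
    [0, 0, 0, -1.04, 0, 0, 50],
    [0, 0, 0, -1.17, 0, 0, 50],
    [0, 0, 0, -1.3, 0, 0, 50],
    [0, 0, 0, -1.43, 0, 0, 50],
    [0, 0, 0, -1.52, 0, 0, 50],
    [0, 0, 0.003, -1.571, 0, 0, 50],
    [0, 0, 0.003, -1.571, 0, 0, 50],
    [0, 0, 0.003, -1.571, 0, 0, 50]
  ]
}}

```text
time: 15.45
tool_pos: [0.4955, 0.2116, 0.1223]
tcp_rot: [1.104, 1.273, -1.101]
wrist_force: [-0.0, 0.4, 0.5]
width: 0.663
```

```bash
python3 -c "
from h import *
go([.496,.2115,.08],8.3)
st=monitor.read_state();imw=imaging.read_camera('wrist');ims=imaging.read_camera('scene');imt=imaging.read_camera('top')
cv2.imwrite('pics/w8.png',imw);cv2.imwrite('pics/s8.png',ims);cv2.imwrite('pics/t8.png',imt)
np.save('st8.npy',np.r_[st['tool_pos'],st['tcp_rot']])
z=st['tool_pos'][2]+.0225;c=st['tool_pos'][:2];s=np.arange(-.12,.121,.003)
print(c,z)
for n,im in(('wrist',imw),('scene',ims),('top',imt)):
  for off in (-.022,0,.022): print(n,off,' '.join(map(str,profile(n,im,st,c,98.3,off,z,s)[:,0,1])))
cv2.imwrite('pics/c8.png',np.vstack([imw,cv2.resize(ims[90:190,320:480],(640,400))])[:, :])
"
```

```text
t 15.45 pos [0.4955 0.2116 0.1223] jaw yaw 8.22 q1 0.36 q6 0.21 F [-0.0107  0.4257  0.5407] w 0.663
  yaw 8.3 shift [0.0423 0.0004 0.0002] turn [-0.0014 -0.0005 -0.0017]
  yaw 188.3 shift [0.0423 0.0004 0.0002] turn [ 3.1402 -0.0027  0.0008]
[0.4955 0.2116] 0.14482412728444258
wrist -0.022 0 0 0 0 0 0 0 0 0 0 0 0 0 0 0 0 0 67 112 48 75 43 47 30 47 31 136 124 147 125 140 124 127 122 120 117 114 112 108 108 107 108 92 91 93 92 91 90 91 91 90 92 91 92 92 92 93 93 93 93 93 91 92 92 91 93 92 93 90 92 92 94 88 129 130 131 129 0 0 0 0
wrist 0 0 0 0 0 0 0 0 0 0 0 0 0 0 0 0 0 0 49 28 47 36 46 43 82 46 101 102 101 103 103 102 100 99 100 100 88 89 90 90 89 89 89 87 89 87 89 89 88 88 88 89 89 89 91 89 89 89 90 90 89 89 89 88 89 87 90 88 90 90 89 87 100 89 130 133 131 128 0 0 0 0
wrist 0.022 0 0 0 0 0 0 0 0 0 0 0 0 0 0 0 0 0 29 50 58 42 51 32 35 46 49 125 138 138 127 127 119 110 108 103 102 101 97 96 96 92 90 91 87 89 89 89 87 89 89 90 89 89 89 88 88 89 88 89 88 91 89 90 89 89 89 91 90 91 89 89 95 90 129 128 128 127 0 0 0 0
scene -0.022 8 7 7 8 8 8 32 94 117 111 110 115 117 111 106 110 115 120 12
[... 1043 characters left out ...]
 28 18 15 17 25 23 26 56 63 71 71 72 75 76 61 51 46 49 55 54 57 63 57 52 50 50 45 42 34 37 41 45
top 0 118 104 101 105 103 102 85 70 96 104 103 110 110 103 102 101 102 110 110 110 109 109 111 109 110 111 112 111 111 111 109 110 108 109 106 105 99 100 101 103 95 78 70 64 61 59 58 39 32 31 24 21 24 28 27 36 59 64 70 74 71 72 73 59 32 34 38 45 86 100 101 111 130 140 141 140 140 141 142 143 142
top 0.022 112 109 109 110 105 103 62 56 96 107 106 111 111 108 110 113 113 114 111 111 112 110 112 112 110 112 113 113 109 118 114 110 111 111 112 116 119 114 112 104 74 61 55 57 76 60 66 56 46 47 45 50 74 63 35 40 59 63 69 72 78 73 64 63 110 110 111 113 106 102 102 115 133 141 141 142 140 141 144 141 141
```

View pics/c8.png

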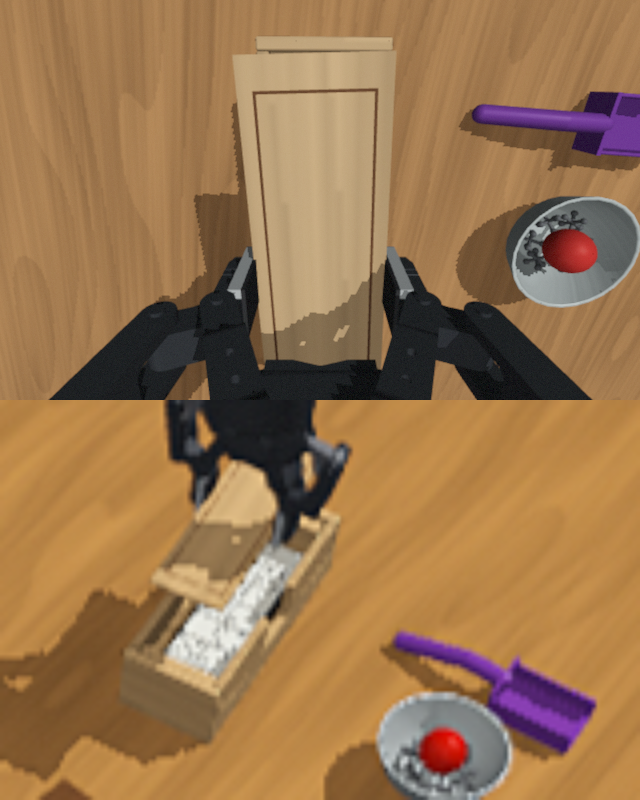

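The wrist view shows the lid held by its middle, nearly in line with the box. Its far end runs (233,55)–(396,51) and the box's far rim beyond runs (256,37)–(392,38), so the lid is turned about 1.5° in the jaws. I'll measure that.

```bash
python3 -c "
from h import *
a=np.load('st8.npy');st=dict(tool_pos=a[:3],tcp_rot=a[3:])
im=cv2.imread('pics/w8.png');hsv=cv2.cvtColor(im,cv2.COLOR_BGR2HSV)
S=cv2.GaussianBlur(hsv[...,1],(3,3),0).astype(int)
def edges(rows):
    L=[];Rr=[]
    for r in rows:
        row=S[r]<110; x=320
        l=x
        while row[l] or row[l-1] or row[l-2] or row[l-3]: l-=1
        q=x
        while row[q] or row[q+1] or row[q+2] or row[q+3]: q+=1
        L.append((l+.5,r));Rr.append((q-.5,r))
    return np.array(L),np.array(Rr)
L,Q=edges(range(100,225,6))
for z in(.143,.146):
  for E in(L,Q):
    p=ray('wrist',E,z,st);f=np.polyfit(p[:,1],p[:,0],1);r=p[:,0]-np.polyval(f,p[:,1]);print(z,'yaw',90+np.degrees(-np.arctan(f[0])), 'x at y=.25: %.4f'%np.polyval(f,.25),'res',abs(r).max())
  e=ray('wrist',[(233,55),(396,51)],z,st);d=e[1]-e[0];print('far end',e,np.degrees(np.arctan2(d[1],d[0])),np.hypot(*d))
p=ray('wrist',[(256,37),(392,38)],.06,st);d=p[1]-p[0];print('rim',p,np.degrees(np.arctan2(d[1],d[0])),np.hypot(*d))
print(L[[0,-1]],Q[[0,-1]])
"
```

```text
0.143 yaw 99.60958435970701 x at y=.25: 0.4589 res 0.00023594969292406454
0.143 yaw 100.35981622370305 x at y=.25: 0.5170 res 0.006757346815981613
far end [[0.4512 0.2982]
 [0.5077 0.3076]] 9.451348863774221 0.05727402354763353
0.146 yaw 99.60958435970699 x at y=.25: 0.4597 res 0.0002301406105965076
0.146 yaw 100.35981622370292 x at y=.25: 0.5163 res 0.006590980911947875
far end [[0.452  0.2981]
 [0.5071 0.3073]] 9.4513488637742 0.05586393687239897
rim [[0.4425 0.3133]
 [0.521  0.3241]] 7.782589324760862 0.0791724815047622
[[236.5 100. ]
 [249.5 220. ]] [[393.5 100. ]
 [387.5 220. ]]
```

Call:
{"method": "jog_arm", "body": {
  "rows": [
    [0.02, 0.001, -0.003, 0.022, 0, 0, 50],
    [0.045, 0.001, -0.003, 0.022, 0, 0, 50],
    [0.065, 0.001, -0.003, 0.022, 0, 0, 50],
    [0.072, 0.001, -0.003, 0.022, 0, 0, 50],
    [0.074, 0.001, -0.003, 0.022, 0, 0, 50],
    [0.074, 0.001, -0.003, 0.022, 0, 0, 50],
    [0.074, 0.001, -0.003, 0.022, 0, 0, 50]
  ]
}}

```text
time: 16.3
tool_pos: [0.498, 0.2154, 0.0502]
tcp_rot: [1.123, 1.262, -1.115]
wrist_force: [0.5, -0.2, 0.1]
width: 0.661
```

```bash
python3 -c "
from h import *
st=monitor.read_state();go([.496,.2115,.035],8.3,st)
np.save('st9.npy',np.r_[st['tool_pos'],st['tcp_rot']])
imw=imaging.read_camera('wrist');ims=imaging.read_camera('scene');imt=imaging.read_camera('top')
for k,i in zip('wst',(imw,ims,imt)): cv2.imwrite(f'pics/{k}9.png',i)
z=lambda i,f:cv2.resize(i,None,fx=f,fy=f,interpolation=cv2.INTER_CUBIC)
a=z(imw[20:145,220:420],4); b=z(ims[105:175,340:420],5)[:, :400]; c=z(imt[190:235,155:255],4)
h=max(b.shape[0],c.shape[0]); o=np.zeros((600,800,3),np.uint8); o[:400]=z(imw[20:120,220:420],4)[:400]
o[400:600,:400]=z(imt[188:238,155:255],4); o[400:600,400:]=cv2.resize(ims[100:180,330:490],(400,200),interpolation=2); cv2.imwrite('pics/c9.png',o)
"
```

```text
t 16.30 pos [0.498  0.2154 0.0502] jaw yaw 6.98 q1 0.36 q6 0.24 F [ 0.5362 -0.2312  0.132 ] w 0.661
  yaw 8.3 shift [ 0.0152 -0.0025  0.0037] turn [-0.023  -0.0013 -0.0051]
  yaw 188.3 shift [ 0.0152 -0.0025  0.0037] turn [ 3.1186 -0.008   0.002 ]
```

View pics/c9.png

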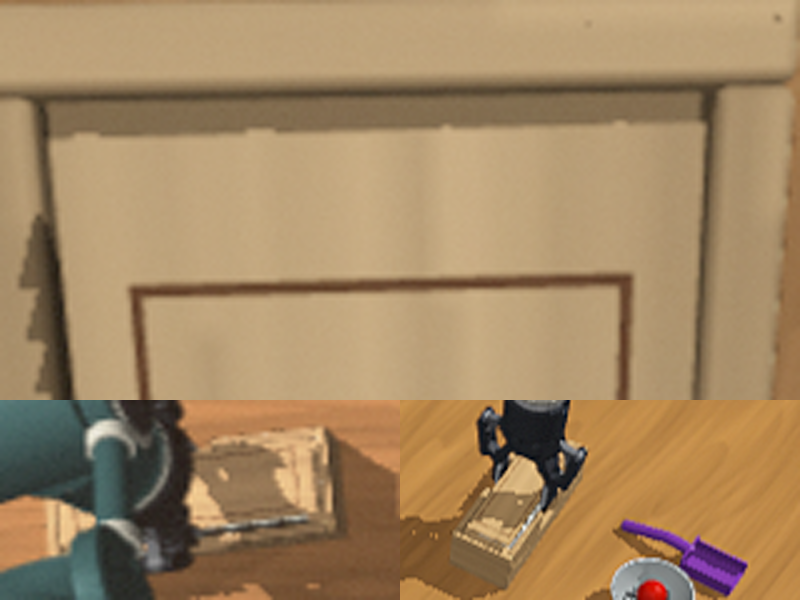

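The lid hovers just over the rim, parallel to it within about 0.5°, with both side gaps visible. From the pixels, the inner rim corners are (231,44) and (397.5,42), and the lid corners are (232.5,54) and (396,51). I've used all my views, so from here I work by numbers.

```bash
python3 -c "
from h import *
a=np.load('st9.npy');st=dict(tool_pos=a[:3],tcp_rot=a[3:])
def rep(n,uv,z):
    p=ray('wrist',uv,z,st);d=p[1]-p[0];print(n,p.ravel(),'mid',p.mean(0),'len',np.hypot(*d),'yaw',np.degrees(np.arctan2(d[1],d[0])));return p
r=rep('rim',[(231.25,44.25),(397.5,42)],.06)
for z in(.0705,.0727): 
    l=rep('lid',[(232.5,54.25),(396.25,50.75)],z)
    d=r.mean(0)-l.mean(0); u=np.array([-.1443,.9895]);v=np.array([.9895,.1443]); print(' gap along',d@u,'across',d@v)
im=cv2.imread('pics/w9.png');g=cv2.cvtColor(im,cv2.COLOR_BGR2GRAY)
for r in(60,75,90,105): print(r,'L',g[r,222:246],'R',g[r,388:420])
for c in(250,280,310,340,370): print(c,g[30:62,c])
"
```

```text
rim [0.452  0.3072 0.5145 0.3155] mid [0.4833 0.3114] len 0.06305228447734729 yaw 7.6524553510983955
lid [0.4553 0.3032 0.5124 0.3113] mid [0.4838 0.3072] len 0.05770080340126372 yaw 8.063617606528863
 gap along 0.004172549875295164 across 2.0493287053683132e-05
lid [0.4558 0.3031 0.5119 0.311 ] mid [0.4839 0.307 ] len 0.0566625555441834 yaw 8.063617606528842
 gap along 0.004362931229067736 across 3.690094667800712e-07
60 L [153 157 158 157 153 149 139 111  77  74 114 151 162 164 165 166 165 167
 169 168 169 168 169 169] R [151 150 151 151 153 153 154 133  77  79 106 122 136 146 149 147 148 147
 146 147 151 151 155 155 155 160 161 154 148 134 125 123]
75 L [150 152 154 155 158 146 110  84  76  79  76  90 134 161 162 163 165 165
 166 167 168 168 167 170] R [150 153 152 153 152 151 137  95  79 103 119 133 144 148 150 148 147 147
 147 147 151 152 153 152 154 152 147 136 121 122 119 121]
90 L [144 148 130  95  95  96  93  86  79  68  52  40  42  92 141 161 164 163
 163 166 165 168 167 170] R [151 152 150 151 151 144 111  72 102 120 133 144 149 148 147 147 146 146
 148 147 151 148 150 149
[... 246 characters left out ...]
 113 119 121 121 123 126]
250 [164 166 165 166 166 164 165 166 166 160 147 129 111  83  68  93 110 109
 109 110 112 112 109 111 148 170 169 168 167 167 168 167]
280 [165 167 167 168 167 167 168 168 166 155 136 120  99  77  81 104 111 110
 110 110 111 109 112 142 166 172 171 172 171 171 172 173]
310 [167 167 168 166 169 168 166 166 162 144 128 107  83  68  93 110 110 111
 113 111 114 112 132 165 178 177 177 176 177 177 175 177]
340 [166 166 166 167 166 168 166 166 155 137 117  95  76  79 103 113 111 111
 111 111 112 127 161 174 175 174 174 174 174 175 176 174]
370 [166 166 164 166 166 167 168 161 145 127 109  85  68  98 112 114 115 111
 113 115 118 147 164 163 163 161 163 162 163 162 161 163]
```

```bash
python3 -c "
from h import *
a=np.load('st9.npy'); u=np.array([-.1443,.9895,0])
go(a[:3]+.0004*u-[0,0,.0075],6.75)"
```

```text
t 16.45 pos [0.4978 0.2154 0.0501] jaw yaw 6.99 q1 0.36 q6 0.24 F [-0.0809  0.1341 -0.2651] w 0.661
  yaw 6.75 shift [ 0.0074  0.0002 -0.0005] turn [ 0.0041 -0.0013 -0.0049]
  yaw 186.75 shift [ 0.0074  0.0002 -0.0005] turn [-3.1375  0.0077 -0.0021]
```

Call:
{"method": "jog_arm", "body": {
  "rows": [
    [0.0015, 0, -0.0005, 0.004, 0, -0.005, 50],
    [0.003, 0, -0.0005, 0.004, 0, -0.005, 50],
    [0.0045, 0, -0.0005, 0.004, 0, -0.005, 50],
    [0.006, 0, -0.0005, 0.004, 0, -0.005, 50],
    [0.0075, 0, -0.0005, 0.004, 0, -0.005, 50],
    [0.009, 0, -0.0005, 0.004, 0, -0.005, 50],
    [0.009, 0, -0.0005, 0.004, 0, -0.005, 50]
  ]
}}

```text
time: 17.15
tool_pos: [0.4974, 0.2158, 0.0407]
tcp_rot: [1.122, 1.264, -1.122]
wrist_force: [-0.0, 0.3, -0.1]
width: 0.662
```

```bash
python3 -c "
from h import *
a=np.load('st9.npy'); u=np.array([-.1443,.9895,0])
t=a[:3]+.0004*u; t[2]=.037; go(t,6.75)"
```

```text
t 17.15 pos [0.4974 0.2158 0.0407] jaw yaw 6.76 q1 0.36 q6 0.24 F [-0.0275  0.3474 -0.1122] w 0.662
  yaw 6.75 shift [ 0.0037  0.0005 -0.    ] turn [ 0.0002 -0.0011  0.0008]
  yaw 186.75 shift [ 0.0037  0.0005 -0.    ] turn [-3.1414 -0.0012 -0.0018]
```

Call:
{"method": "jog_arm", "body": {
  "rows": [
    [0.0015, 0, 0, 0, 0, 0, 50],
    [0.003, 0, 0, 0, 0, 0, 50],
    [0.004, 0, 0, 0, 0, 0, 50],
    [0.005, 0, 0, 0, 0, 0, 50],
    [0.0055, 0, 0, 0, 0, 0, 50],
    [0.0055, 0, 0, 0, 0, 0, 50]
  ]
}}

```text
time: 17.75
tool_pos: [0.4974, 0.2158, 0.0367]
tcp_rot: [1.122, 1.264, -1.122]
wrist_force: [-4.6, -2.4, 10.2]
width: 0.662
```

```bash
python3 -c "
from h import *
st=monitor.read_state();print(st['wrist_force'],st['torque'])
im=imaging.read_camera('wrist');cv2.imwrite('pics/w10.png',im);g=cv2.cvtColor(im,cv2.COLOR_BGR2GRAY)
for y in(0.30,.28):
  q=proj('wrist',[[.455,.30,.057],[.513,.308,.057],[.4835,.3114,.06]],st)
print(q)
for r in(40,60,80,100): print(r,'L',g[r,212:256],'R',g[r,376:425])
for c in(250,280,310,340,370): print(c,g[5:60,c])
"
```

```text
[-4.5558 -2.3556 10.2441] [-0.2872  0.8047  0.0053]
[[231.8788  65.3523]
 [396.2352  61.7486]
 [314.6646  39.5183]]
40 L [98 95 96 94 96 94 93 94 94 91 91 89 88 89 89 86 87 87 87 85 84 83 83 84
 82 81 81 82 81 83 81 79 81 80 79 79 78 78 77 77 77 79 77 73] R [108 109 107 107 106 107 109 111 112 112 113 113 114 111 113 113 114 111
 113 113 113 114 114 112 114 113 112 102  74  60  57  61  87 115 128 138
 145 148 147 148 146 146 148 147 148 149 153 154 156]
60 L [156 157 158 157 154 149 140 118  92  78  77 103 145 165 165 165 166 166
 166 165 164 162 164 165 164 165 167 167 167 167 168 170 171 169 168 171
 171 170 169 168 168 168 168 167] R [159 162 161 160 159 159 157 156 155 154 152 153 152 151 150 151 152 153
 150 142 120 113 115 112 114 115  99  69  63  60  75 102 118 128 141 148
 147 149 148 148 147 148 150 151 153 155 157 160 160]
80 L [148 149 148 149 151 152 148 141 135 121  89  78  75  78  78  69  46  46
  40  45  45  46 120 163 163 164 165 166 167 167 169 169 169 168 169 171
 170 170 170 169 169 168 170 168] R [161 162 159 160 158 157 156 154 153 153 153 151 151 151 150 152 151
[... 964 characters left out ...]
171 172
 173]
310 [127 128 130 128 128 129 128 124 147 161 163 165 166 167 167 167 168 168
 167 167 168 166 167 165 167 167 167 167 169 161 145 129 111  88  75  76
  99 111 113 111 113 111 111 111 111 111 112 133 167 178 178 177 177 177
 178]
340 [136 136 136 134 136 135 137 141 154 160 165 167 166 168 167 167 166 167
 166 168 165 165 165 166 166 168 168 168 164 151 135 119  99  78  68  95
 112 112 113 114 110 114 112 112 112 149 170 174 176 175 175 175 175 175
 176]
370 [132 132 132 132 131 134 132 151 171 172 175 175 174 172 172 170 168 166
 166 166 167 166 166 166 168 168 166 166 157 140 126 105  82  68  83 101
 115 112 111 115 113 113 113 114 114 120 147 162 163 164 164 161 163 162
 162]
```

Call:
{"method": "jog_arm", "body": {
  "rows": [
    [0.002, 0, 0, 0, 0, 0, 50],
    [0.003, 0, 0, 0, 0, 0, 50],
    [0.003, 0, 0, 0, 0, 0, 50],
    [0.003, 0, 0, 0, 0, 0, 50]
  ]
}}

```text
time: 18.2
tool_pos: [0.4974, 0.2158, 0.0366]
tcp_rot: [1.121, 1.265, -1.123]
wrist_force: [-9.1, -4.1, 19.9]
width: 0.662
```

```bash
python3 -c "
from h import *
st=monitor.read_state();go([.497,.2158,.0357],6.75,st)
for n in('wrist','scene','top'):cv2.imwrite(f'pics/{n}11.png',imaging.read_camera(n))
im=cv2.imread('pics/wrist11.png');g=cv2.cvtColor(im,cv2.COLOR_BGR2GRAY)
for r in(80,100): print(r,'L',g[r,216:244],'R',g[r,388:412])
for c in(250,370): print(c,g[30:60,c])
"
```

```text
t 18.20 pos [0.4974 0.2158 0.0366] jaw yaw 6.76 q1 0.36 q6 0.24 F [-9.1362 -4.0597 19.9499] w 0.662
  yaw 6.75 shift [ 0.0009 -0.0004 -0.0001] turn [ 0.0002 -0.0008  0.0018]
  yaw 186.75 shift [ 0.0009 -0.0004 -0.0001] turn [-3.1413 -0.0028 -0.0012]
80 L [153 150 146 140 132 113  87  77  78  78  79  72  40  45  46  47  47  55
 125 160 162 164 165 166 166 166 166 169] R [153 153 151 149 153 153 134  81  61  60  60  61  61  61  62  63  64  84
 106 121 132 144 149 148]
100 L [148 148 148 147 144 138 133 118  90  75  77  78  82  82  73  46  46  50
  50  43 120 162 161 163 164 164 165 167] R [152 152 151 152 151 133  78  63  61  61  59  63  62  63  60  69  94 112
 126 137 146 148 148 149]
250 [166 165 168 167 167 162 148 136 118 102  78  65  95 108 109 111 111 111
 110 108 109 112 111 146 168 169 168 169 169 167]
370 [168 167 167 155 141 122 105  85  70  84 106 113 111 113 113 113 114 112
 114 114 121 148 164 163 162 162 163 164 162 163]
```

```bash
python3 -c "
from h import *
st=monitor.read_state()
u=np.array([-.1443,.9895])
for c,rl,rr in((250,53,40),(370,50.5,37.5)): print('far gap',(ray('wrist',[(c,rr)],.06,st)-ray('wrist',[(c,rl)],.057,st))@u)
box=np.array([.496,.2115]); s=np.arange(.080,.122,.002)
for n in('scene','top'):
  im=cv2.imread(f'pics/{n}11.png')
  for off in(-.02,-.01,0,.01,.02):
    for sg in(-1,1):
      P=np.c_[box+sg*s[:,None]*u+off*np.array([.9895,.1443]),np.full(len(s),.06)];q=proj(n,P).astype(np.float32)
      print(n,off,'near' if sg<0 else 'far',cv2.remap(cv2.cvtColor(im,cv2.COLOR_BGR2GRAY),q[:,0],q[:,1],1).ravel())
# lid long-edge lines in wrist image: pitch from convergence
im=cv2.imread('pics/wrist11.png');g=cv2.cvtColor(im,cv2.COLOR_BGR2GRAY).astype(int)
rows=np.arange(66,180,4);W=[]
for r in rows:
  l=max(range(215,262),key=lambda x:g[r,x+1]-g[r,x-1]); q=max(range(376,402),key=lambda x:g[r,x-1]-g[r,x+1]); W.append((l,q))
W=np.array(W)
print(np.c_[rows,W].tolist())
for z in(.055,.057,.059):
  A=ray('wrist',np.c_[W[:,0],rows],z,st);B=ray('wrist',np.c_[W[:,1],rows],z,st); w=np.hypot(*(A-B).T); print(z,w[::4]*1000)
"
```

```text
far gap [0.0038]
far gap [0.0038]
scene -0.02 near [110 120 122 121 140 164 162 161 169 179 182 173 155 121  95  96  96  95
  95  96  99]
scene -0.02 far [28 29 30 30 28 27 26 26 27 27 27 28 28 27 27 26 25 25 25 28 30]
scene -0.01 near [148 156 170 180 188 184 175 167 166 171 180 180 149 114  98  96  97  96
  95  97  99]
scene -0.01 far [26 26 26 27 27 27 28 26 26 26 26 27 27 29 29 27 25 25 25 26 25]
scene 0 near [181 176 180 187 190 189 186 178 176 186 191 180 157 128 105  97  96  96
  95  95  97]
scene 0 far [24 25 25 25 25 26 26 27 27 27 27 27 28 29 29 29 29 30 29 29 29]
scene 0.01 near [174 171 172 176 181 184 176 168 169 175 181 174 156 124  98  97  99  98
  97  97  99]
scene 0.01 far [ 32  33  30  28  27  29  30  33  33  30  25  19  42  75 109 126 112 111
 131 149 147]
scene 0.02 near [163 159 162 171 178 176 167 159 160 167 177 174 144 114  99  98  99  97
  96  98  99]
scene 0.02 far [ 81 117 136 127 117 103 107 126 141 127 118 138 161 176 182 177 161 144
 140 140 141]
top -0.02 near [120 139 167 184 192 188 169 154 152 178 195 186 126  73  73  75  78  84
  90  94  93]
top -0.
[... 872 characters left out ...]
[[66, 224, 396], [70, 224, 395], [74, 225, 395], [78, 234, 395], [82, 234, 394], [86, 234, 394], [90, 235, 394], [94, 235, 394], [98, 236, 394], [102, 236, 394], [106, 237, 393], [110, 237, 393], [114, 237, 393], [118, 238, 393], [122, 238, 392], [126, 239, 392], [130, 239, 392], [134, 239, 392], [138, 240, 392], [142, 240, 391], [146, 241, 391], [150, 241, 391], [154, 242, 391], [158, 242, 391], [162, 242, 390], [166, 243, 390], [170, 243, 390], [174, 244, 390], [178, 244, 390]]
0.055 [62.3427 58.8808 59.0502 59.2254 59.0203 58.8085 58.9885 59.174 ]
0.057 [61.3388 57.9326 58.0992 58.2717 58.0699 57.8615 58.0386 58.2211]
0.059 [60.3349 56.9844 57.1483 57.318  57.1195 56.9145 57.0887 57.2682]
```

Every check agrees that the lid is seated. It meets a firm stop at 20 N. Its width reads 58.0 mm when rays are cast on z = 57 mm, constant along its length, so it is level with its top 3 mm below the rim. The far end gap is 3.8 mm, and a gap shows at the near end too. I'll ease the pressure, open and retreat.

Call:
{"method": "jog_arm", "body": {
  "rows": [
    [0.0005, 0, 0, 0, 0, 0, 50],
    [0.0005, 0, 0, 0, 0, 0, 50],
    [0.0003, 0, 0, 0, 0, 0, 80],
    [0.0003, 0, 0, 0, 0, 0, 100],
    [0.0003, 0, 0, 0, 0, 0, 100],
    [0.0003, 0, 0, 0, 0, 0, 100],
    [-0.01, 0, 0, 0, 0, 0, 100],
    [-0.03, 0, 0, 0, 0, 0, 100],
    [-0.07, 0, 0, 0, 0, 0, 100],
    [-0.11, 0, 0, 0, 0, 0, 100],
    [-0.15, 0, 0, 0, 0, 0, 100],
    [-0.15, 0, 0, 0, 0, 0, 100],
    [-0.15, 0, 0, 0, 0, 0, 100]
  ]
}}

```text
time: 19.65
tool_pos: [0.4988, 0.2161, 0.189]
tcp_rot: [1.124, 1.263, -1.119]
wrist_force: [0.1, 0.9, -0.5]
width: 1.006
```

```bash
python3 -c "
from h import *
st=monitor.read_state();im=imaging.read_camera('wrist');cv2.imwrite('pics/w12.png',im);g=cv2.cvtColor(im,cv2.COLOR_BGR2GRAY).astype(int)
ims=imaging.read_camera('scene');cv2.imwrite('pics/s12.png',ims);print(st['time'],st['tool_pos'],st['width'],st['wrist_force'])
u=np.array([-.1443,.9895]);v=np.array([.9895,.1443]);box=np.array([.497,.212])
def prof(n,g,a,b,z,ss,d,o):
  P=np.c_[box+ss[:,None]*d+o,np.full(len(ss),z)];q=proj(n,P,st).astype(np.float32);return cv2.remap(g.astype(np.uint8),q[:,0],q[:,1],1).ravel()
s=np.arange(-.046,.047,.002)
for t in(.04,.06,.08): print('across',t,prof('wrist',g,0,0,.058,s,v,t*u))
gs=cv2.cvtColor(ims,cv2.COLOR_BGR2GRAY);s=np.arange(.08,.122,.002)
for o in(-.015,0,.015):
  print('w far',prof('wrist',g,0,0,.06,s,u,o*v));print('s far',prof('scene',gs,0,0,.06,s,u,o*v));print('s near',prof('scene',gs,0,0,.06,s,-u,o*v))
a=cv2.absdiff(ims,cv2.imread('pics/scene0.png')).max(2)
for n,(x0,y0,x1,y1) in dict(tin=(358,206,398,252),dish=(264,264,304,304),bowl=(412,162,450,196),scoop=(416,145,472,180)).items(): print(n,(a[y0:y1,x0:x1]>40).mean().round(3))
"
```

```text
19.65 [0.4988 0.2161 0.189 ] 1.0064000650290987 [ 0.088   0.9273 -0.5221]
across 0.04 [ 90  90  88 148 155 157 139  74  55 147 173 176 126 173 172 168 166 172
 175 176 178 176 179 180 175 171 171 170 170 174 171 167 167 170 149 154
 161 157  88  98 154 156 157 130 123 129 128]
across 0.06 [ 90  90  91 144 154 156 142  74  54 147 174 176 118 174 173 168 172 176
 177 175 177 179 180 180 176 171 171 178 180 176 173 168 168 170 142 152
 159 156  81  90 153 153 155 134 128 121 125]
across 0.08 [ 94  89  90 138 153 154 144  74  56 143 173 176 133 173 172 172 173 177
 177 176 176 178 182 181 176 171 171 177 180 175 173 167 168 170 149 149
 158 158  83  86 151 153 156 140 139 134 129]
w far [173 177 124 177 177 177 177 177 172 116 108 157 171 173 160 138 135 136
 137 136 136]
s far [170 173 179 185 186 187 185 180 157 129 118 140 164 173 175 167 152 139
 137 139 141]
s near [158 152 159 171 178 180 175 163 158 173 188 179 161 129 103  96  96  94
  95  97  98]
w far [181 180 123 181 182 182 182 182 174 117 110 161 173 173 163 142 142 140
 138 137 135]
s far [176 166 167 174 185 189 188 171 145 116 125 144 166 180 186 168 149 138
 139 140 140]
s near [180 176 179 185 189 188 185 178 173 181 193 182 161 133 107  95  96  95
  94  95  97]
w far [171 171 125 171 171 172 172 171 166 117 108 164 173 177 165 142 142 142
 144 144 144]
s far [181 179 177 178 184 191 191 177 158 139 131 141 167 182 178 164 149 143
 140 140 140]
s near [160 151 156 166 173 175 168 159 157 172 188 183 162 130 107  97  97  97
  95  94  96]
tin 0.0
dish 0.0
bowl 0.0
scoop 0.0
```

```bash
python3 -c "
from workcell import finish_job
print(finish_job())"
```

```text
the job is handed in; nothing more can be done
None
```

The lid is on the box, seated on its ledges inside the rim. I handed the job in at about 19.7 s of the 72 s allowed. I dragged the lid about 97 mm out over the shelf's front edge and picked it up by its overhanging end. Then I laid it crosswise on the box and let go, took it again by its middle, turned it in line and lowered it with the fingers in the notches.

**Last checks**
- **Seating:** before release the lid met a firm stop. Pressing from 10 N to 20 N moved it only 0.1 mm.
- **Level and depth:** its width read 58 mm on a plane 57 mm up, the same along the visible part. That puts it level, with its top 3 mm below the rim.
- **Gaps:** after release, gaps showed along both sides and at the far end (3.8 mm just before letting go). The near end showed only as a faint dark line in the coarse scene view, so it was checked less well.
- **Bystanders:** the tin, dish, bowl and scoop showed no change in the scene picture.
- **Robot:** the gripper was open, clear and touching nothing.

**What disagreed**
- The cameras differed by 2 to 4 mm on where the box and lid were. I made the final fit from one close wrist view instead.
- In the second grasp the lid sat about 1.3° askew and about 2 to 3.5 mm off-centre in the jaws. I corrected for both before lowering.
- The stop came about 1 mm higher than I expected from the grasp height. The level and depth checks showed it was seated all the same.
- The picture limit was used up before the lid was lowered, so the last checks are numeric, with no final look.

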